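# Load and start the bolt dispenser

## Robot

A 7-joint arm with a two-finger parallel gripper is mounted at the origin on the work surface. World frame = base frame: x ahead of the robot, y to its left, z up, the work surface at z = 0. Lengths are in m, angles in rad, forces in N, time in s.
With the tool pointing down it reaches from about 0.35 to 0.775 m from the base axis. Payload 3.1 kg.
Tool frame: the origin (TCP) lies at the very end of the fingers, on their centre line; the grasp point (between the pads) lies 19 mm behind it; z points along the fingers, y is the line along which they close (so a half turn about z gives the same grasp; the last joint's range is limited). The gripper opens to 85 mm and grips with 20 to 120 N. Pads are 22 mm wide; open, the fingers measure 114 mm over their backs; the gripper's body (76 mm by 85 mm) begins 54 mm behind the grasp point. The pads swing forward as they close: fully open they stand 13 mm farther back than shut.
Start: joints at [-1.254, 0.311, 0.014, 1.512, -0.004, 1.319, -0.027], TCP at [0.193, 0.515, 0.231] pointing down, gripper open.
Joint ranges: [-2.7, 2.7], [-0.3, 1.91], [-1.27, 1.3], [0.12, 2.57], [-1.44, 4.58], [0.2, 2.03], [-3.05, 3.05]. Speed limits (rad/s): [2.79, 2.79, 3.14, 3.14, 3.14, 3.14, 3.14].

## Interface

Orientations are given as a 3x3 rotation matrix whose columns are the frame's x, y, z axes.
In Python, from plant import bot gives the robot as it stands. The module is installed in compiled form; this text tells all that it offers.
- The arm moves only by the shell command python3 -m jog 'ROWS'. ROWS is JSON, a list of rows, each a list of 3 entries, a list of its own where there are three numbers: the shift along the world's x, y, z in units of 40 mm (1.0 is 40 mm), then the turn, a rotation vector about the world's x, y, z in units of 0.08 rad (1.0 is 0.08 rad), then the opening, from 0 (shut) to 1 (fully open). A call has 1 to 5 rows; each row shifts and turns the commanded pose from where the row before left it; what a row does not reach is not made up. A row lasts 1/8 s, in which the tool goes at most 62.5 mm and 10.7 degrees, less where a joint would pass 70% of its speed; a pose out of reach is approached as far as the arm can. A call with a number of a shift or a turn outside -1 to 1 is refused whole. A call with a gripper value outside its range is refused whole. The fingers move at their own pace and stop on an object; the grip force is fixed at half the most. Time passes only in rows, so rows that do not move let the fingers close. It gives the time, the measured TCP pose, the force, the opening and the grip force at its end, in the units of the state.
- bot.observe(): the state, without advancing time (a new reading comes with each control period).
- bot.snapshot(name): name is "scene" or "top"; returns (picture, depth): 480x640x3 uint8, red, green, blue; 480x640 float32, m along the optical axis (not along the pixel's ray), 0 where there is no reading.
- bot.camera_info(name): a dict with "fx", "fy", "cx", "cy" (pixels), "dist" ([k1, k2, p1, p2, k3] as OpenCV has them; the pictures are not rectified), "view" (4x4, takes a point from world to camera coordinates). Camera axes: x right, y down, z forward; pixel columns grow to the right and rows downward; lengths in m; the calibration is good to about 2 mm. A picture is of the moment at which its call begins. camera_info takes no time and is no camera call.
- bot.finish_job(): hands the job in; it is judged then, once.
The state is a dict: "t": time; "q": joint angles; "joint_velocities": joint speeds; "joint_efforts": joint torques, N m; "ee_pos": TCP position; "tcp_rot": TCP orientation; "ft_force": force on the tool from outside, world axes, zero at the start; "wrist_torque": the same for the moment, N m; "gripper_width": finger opening in m; "grip_force": force on a finger pad.
Only numpy, scipy, OpenCV 4.12 (cv2) and the standard library are available. Lean on these libraries where they do the work, as an engineer would, in place of code of your own. Each camera call takes 0.05 s, during which the arm holds its last target. There are 200 camera calls.

## Task

Load the orange dispenser on the shed shelf: press its white key to wake it, then lay every loose bolt flat across the lane that suits its length - short bolts in the narrow yellow-tagged lane, medium in the blue-tagged middle one, long in the wide green-tagged one. When all are in, press the yellow, blue and green keys and last the white one again, fully down, one at a time in that order, letting each spring back up before the next; the bolts must still be lying in their lanes at the end. Do not press the red key, which would dump the lanes, and leave the pliers, tin, clamp and wooden block where they are.

Things in the scene. Friction and masses are not known exactly. Their poses are not given: they have to be found in the camera images.
- dispenser: Orange plastic dispenser fixed to the shelf, 220 (x) x 275 (y) mm, may be turned a little. Origin: centre of underside; x away from the robot, z up. Front: key strip, x -110 to -50 mm, surface 13 mm above the shelf. Behind: three open lanes side by side, x -50 to +105 mm, grey floors 6 mm above the shelf, walls 5 mm thick with tops 13 mm above the shelf.
- lane_narrow (a point): Middle of the floor of the narrow lane: 65 mm wide (along y), 155 mm long (x), yellow stripe at its far end; at dispenser x +27.5, y -100, z +6 mm, with the dispenser's axes. Its bolts, 20 mm shorter than it is wide, lie across it (parallel to y), with room for two, one behind the other, e.g. 35 mm before and behind this point.
- lane_middle (a point): Middle of the floor of the middle lane: 85 mm wide (along y), 155 mm long (x), blue stripe at its far end; at dispenser x +27.5, y -20, z +6 mm, with the dispenser's axes. Its bolts, 20 mm shorter than it is wide, lie across it (parallel to y), with room for two, one behind the other, e.g. 35 mm before and behind this point.
- lane_wide (a point): Middle of the floor of the wide lane: 105 mm wide (along y), 155 mm long (x), green stripe at its far end; at dispenser x +27.5, y +80, z +6 mm, with the dispenser's axes. Its bolts, 20 mm shorter than it is wide, lie across it (parallel to y), with room for two, one behind the other, e.g. 35 mm before and behind this point.
- key_white (a joint): White spring push key (wake and lock key): how far it is pressed, in m: 0 up, 0.006 fully down; pressed counts beyond 0.0045. The spring pushes 1.2 N at the top, 4 N fully down, and returns the key when let go.
- key_white_top (a point): Centre of the top of the white key, a cap 26 mm across, 35 mm above the shelf, 10 mm proud of its round black housing (42 mm across). Moves down with the key. The five keys stand in a row on the key strip (dispenser x = -80 mm), 54 mm apart; their order differs from start to start.
- key_yellow (a joint): Yellow spring push key (feed key of the narrow lane): how far it is pressed, in m: 0 up, 0.006 fully down; pressed counts beyond 0.0045. The spring pushes 1.2 N at the top, 4 N fully down, and returns the key when let go.
- key_yellow_top (a point): Centre of the top of the yellow key, a cap 26 mm across, 35 mm above the shelf, 10 mm proud of its round black housing (42 mm across). Moves down with the key. The five keys stand in a row on the key strip (dispenser x = -80 mm), 54 mm apart; their order differs from start to start.
- key_blue (a joint): Blue spring push key (feed key of the middle lane): how far it is pressed, in m: 0 up, 0.006 fully down; pressed counts beyond 0.0045. The spring pushes 1.2 N at the top, 4 N fully down, and returns the key when let go.
- key_blue_top (a point): Centre of the top of the blue key, a cap 26 mm across, 35 mm above the shelf, 10 mm proud of its round black housing (42 mm across). Moves down with the key. The five keys stand in a row on the key strip (dispenser x = -80 mm), 54 mm apart; their order differs from start to start.
- key_green (a joint): Green spring push key (feed key of the wide lane): how far it is pressed, in m: 0 up, 0.006 fully down; pressed counts beyond 0.0045. The spring pushes 1.2 N at the top, 4 N fully down, and returns the key when let go.
- key_green_top (a point): Centre of the top of the green key, a cap 26 mm across, 35 mm above the shelf, 10 mm proud of its round black housing (42 mm across). Moves down with the key. The five keys stand in a row on the key strip (dispenser x = -80 mm), 54 mm apart; their order differs from start to start.
- key_red (a joint): Red spring push key (dump key, not to be pressed): how far it is pressed, in m: 0 up, 0.006 fully down; pressed counts beyond 0.0045. The spring pushes 1.2 N at the top, 4 N fully down, and returns the key when let go.
- key_red_top (a point): Centre of the top of the red key, a cap 26 mm across, 35 mm above the shelf, 10 mm proud of its round black housing (42 mm across). Moves down with the key. The five keys stand in a row on the key strip (dispenser x = -80 mm), 54 mm apart; their order differs from start to start.
- bolt_short_1: Short steel hex bolt with a nut on its end, 45 mm long overall, 65 g: shank 12 mm in diameter; hex head and like nut at the ends, each 9 mm thick, 19 mm across flats, 27 mm of bare shank between. Origin: on the axis at mid-length, 9.5 mm above its support; x along the axis. Lies flat at the start. For the narrow (yellow-tagged) lane. Absent (None) in some starts.
- bolt_short_2: Short steel hex bolt with a nut on its end, 45 mm long overall, 65 g: shank 12 mm in diameter; hex head and like nut at the ends, each 9 mm thick, 19 mm across flats, 27 mm of bare shank between. Origin: on the axis at mid-length, 9.5 mm above its support; x along the axis. Lies flat at the start. For the narrow (yellow-tagged) lane. Absent (None) in some starts.
- bolt_medium_1: Medium steel hex bolt with a nut on its end, 65 mm long overall, 82 g: shank 12 mm in diameter; hex head and like nut at the ends, each 9 mm thick, 19 mm across flats, 47 mm of bare shank between. Origin: on the axis at mid-length, 9.5 mm above its support; x along the axis. Lies flat at the start. For the middle (blue-tagged) lane. Absent (None) in some starts.
- bolt_medium_2: Medium steel hex bolt with a nut on its end, 65 mm long overall, 82 g: shank 12 mm in diameter; hex head and like nut at the ends, each 9 mm thick, 19 mm across flats, 47 mm of bare shank between. Origin: on the axis at mid-length, 9.5 mm above its support; x along the axis. Lies flat at the start. For the middle (blue-tagged) lane. Absent (None) in some starts.
- bolt_long_1: Long steel hex bolt with a nut on its end, 85 mm long overall, 100 g: shank 12 mm in diameter; hex head and like nut at the ends, each 9 mm thick, 19 mm across flats, 67 mm of bare shank between. Origin: on the axis at mid-length, 9.5 mm above its support; x along the axis. Lies flat at the start. For the wide (green-tagged) lane. Absent (None) in some starts.
- bolt_long_2: Long steel hex bolt with a nut on its end, 85 mm long overall, 100 g: shank 12 mm in diameter; hex head and like nut at the ends, each 9 mm thick, 19 mm across flats, 67 mm of bare shank between. Origin: on the axis at mid-length, 9.5 mm above its support; x along the axis. Lies flat at the start. For the wide (green-tagged) lane. Absent (None) in some starts.
- pliers: Bystander: steel pliers lying flat, 175 mm long and 60 mm wide, 12 mm high. Origin: under the pivot.
- tin: Bystander: steel tin with screw-top lid, 76 mm across, 74 mm high. Origin: centre of its underside.
- clamp: Bystander: white plastic bar clamp lying flat, 150 x 80 mm, 18 mm high. Origin: under the middle of its bar.
- block: Bystander: small wooden block 30 x 25 x 22 mm. Origin: centre of its underside.

How it is judged:
By the outcome, as a careful person would: the job done as asked, in the order asked, and still so for the second after the job is handed in, with the robot touching nothing.
Of bolt_short_1, bolt_short_2, bolt_medium_1, bolt_medium_2, bolt_long_1, bolt_long_2 only 4 to 6 are there at a start; the rules pass over those that are not, and their reading is None.
At some moment in a run one of bolt_short_1, bolt_short_2, bolt_medium_1, bolt_medium_2, bolt_long_1, bolt_long_2 may be knocked a few centimetres aside while the robot is not near it.
Once in a run the grip may slacken for a moment while it holds something.
It also fails if it takes over 210 s, if anything falls off the work surface, if the arm or the gripper's body presses on something with over 40 N, if the wrist force passes 120 N, or if a joint passes its speed limit or range.

## Working session

There is one attempt and no reset: what is moved stays moved. The work goes in short steps, Python scripts to look and compute and a shell command to move; the robot and the scene stay as the last step left them, time stands still between calls to the robot, and variables do not carry over. Pictures are saved under pics/ and viewed, at most 14 in all, crops included, and the job is handed in when it is done.

```bash
mkdir -p pics
cat > h.py <<'E'
import numpy as np, cv2
from plant import bot
def snap(n,f):
    im,d=bot.snapshot(n); cv2.imwrite(f'pics/{f}.png',im[:,:,::-1]); np.save(f'pics/{f}.npy',d); return im,d
def ray(n,u,v):
    c=bot.camera_info(n); K=np.array([[c['fx'],0,c['cx']],[0,c['fy'],c['cy']],[0,0,1]])
    p=cv2.undistortPoints(np.array([[[u,v]]],float),K,np.array(c['dist'],float))[0,0]
    V=np.array(c['view']); R=V[:3,:3]; return -R.T@V[:3,3], R.T@np.array([p[0],p[1],1.])
def atz(n,u,v,z):
    o,r=ray(n,u,v); return o+r*(z-o[2])/r[2]
def proj(n,P):
    c=bot.camera_info(n); K=np.array([[c['fx'],0,c['cx']],[0,c['fy'],c['cy']],[0,0,1]]); V=np.array(c['view'])
    return cv2.projectPoints(np.array(P,float).reshape(-1,3),cv2.Rodrigues(V[:3,:3])[0],V[:3,3],K,np.array(c['dist'],float))[0][:,0]
E
python3 - <<'E'
from h import *
np.set_printoptions(precision=4,suppress=True)
for n in ['top','scene']:
    snap(n,n+'0'); c=bot.camera_info(n); V=np.array(c['view']); print(c['fx'],-V[:3,:3].T@V[:3,3],V[:3,:3])
s=bot.observe(); print(s['ee_pos'],s['tcp_rot'],s['gripper_width'])
E
```

```text
486.0292432814159 [0.3988 0.0856 1.0814] [[-0.0626 -0.998  -0.0006]
 [-0.9777  0.0614 -0.2007]
 [ 0.2003 -0.012  -0.9797]]
540.4957808735824 [1.0931 0.6317 1.0753] [[-0.7483  0.6634  0.0006]
 [ 0.5236  0.5911 -0.6135]
 [-0.4074 -0.4588 -0.7897]]
[0.1929 0.5144 0.2303] [[-0.9363  0.3511 -0.0007]
 [ 0.3511  0.9363 -0.0021]
 [-0.0001 -0.0022 -1.    ]] 0.0851769197558684
```

View pics/top0.png

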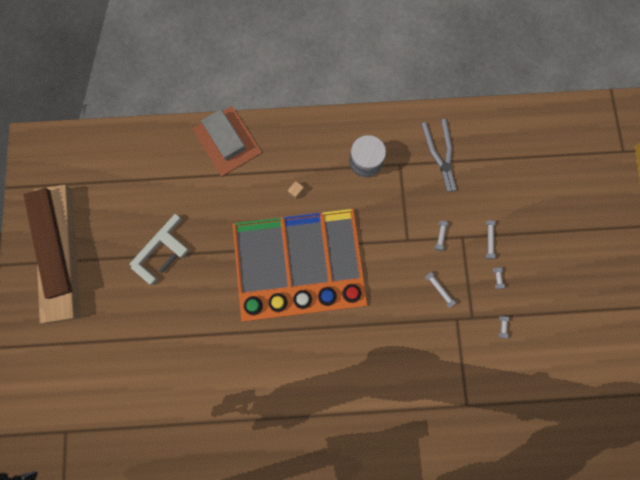

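View pics/scene0.png

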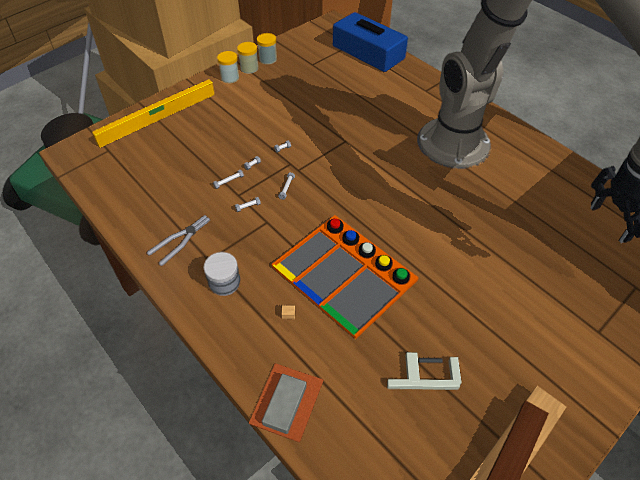

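Top view: keys from left to right are green (252,306), yellow (277,302), white (302,299), blue (327,296) and red (352,293). There are five bolts, near (442,236), (491,240), (441,289), (500,277) and (504,327). The tin, block, pliers and clamp are all clear of the dispenser.

```bash
cat > seg.py <<'E'
from h import *
def bolts(im,box=(395,200,560,350),n='top',zz=.0095):
    x0,y0,x1,y1=box; c=im[y0:y1,x0:x1].astype(int)
    m=((c[:,:,2]>c[:,:,0]*0.85)&(c.max(2)>75)).astype(np.uint8)
    k,l,st,ce=cv2.connectedComponentsWithStats(m,connectivity=8); out=[]
    for i in range(1,k):
        if st[i,4]<60: continue
        v,u=np.nonzero(l==i)
        P=np.array([atz(n,a+x0,b+y0,zz)[:2] for a,b in zip(u,v)])
        (cx,cy),(w,h),a=cv2.minAreaRect((P*1000).astype(np.float32))
        M=np.cov(P.T); e,V=np.linalg.eigh(M); ax=V[:,1]
        pr=P@ax; mid=P.mean(0); mid=mid+ax*((pr.max()+pr.min())/2-mid@ax)
        out.append((mid,np.ptp(pr),np.degrees(np.arctan2(ax[1],ax[0]))%180,st[i,4],(u.mean()+x0,v.mean()+y0)))
    return out
E
python3 - <<'E'
from seg import *
np.set_printoptions(precision=4,suppress=True)
im=cv2.imread('pics/top0.png')[:,:,::-1]
for b in bolts(im): print(*b)
cv2.imwrite('pics/c1.png',cv2.resize(im[205:345,415:525,::-1],None,fx=4,fy=4,interpolation=cv2.INTER_CUBIC))
cv2.imwrite('pics/c2.png',cv2.resize(im[200:325,225:375,::-1],None,fx=4,fy=4,interpolation=cv2.INTER_CUBIC))
for u,v in [(252,306),(277,302),(302,299),(327,296),(352,293)]: print(atz('top',u,v,.035))
E
```

```text
[ 0.6083 -0.1994] 0.06887839357021763 163.98748589714572 200 (np.float64(441.195), np.float64(235.32999999999998))
[ 0.592 -0.309] 0.08634039964099216 172.17043463714128 261 (np.float64(490.48275862068965), np.float64(239.55555555555554))
[ 0.5042 -0.3155] 0.044989265537814904 179.76491897023786 154 (np.float64(498.64935064935065), np.float64(278.0064935064935))
[ 0.4875 -0.1837] 0.08662734615784284 33.433757927540086 258 (np.float64(440.3178294573643), np.float64(289.2248062015504))
[ 0.3984 -0.3121] 0.0469307030001781 168.87034179202143 162 (np.float64(503.7098765432099), np.float64(326.54938271604937))
[0.4749 0.2283 0.035 ]
[0.48   0.1746 0.035 ]
[0.4831 0.1208 0.035 ]
[0.4861 0.067  0.035 ]
[0.4892 0.0129 0.035 ]
```

View pics/c1.png

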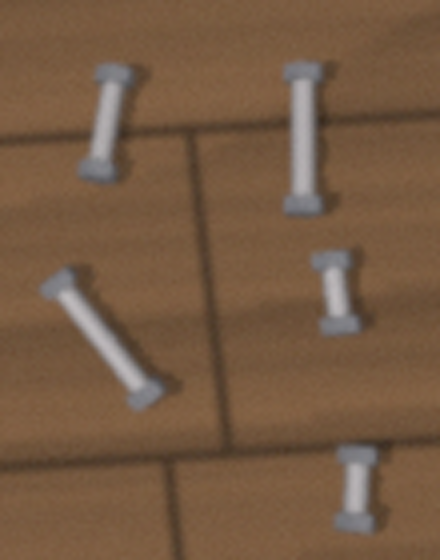

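View pics/c2.png

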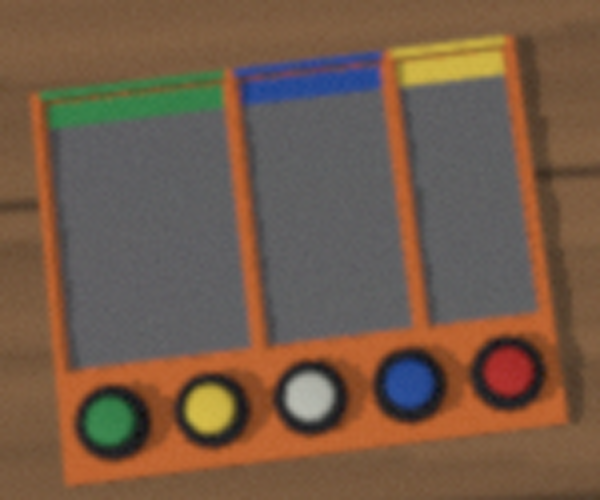

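Crop 1 shows one medium bolt (top left), two long (top right and lower left) and two short. Crop 2 gives key centres in the full image: green (252.9,305.2), white (302,298.9), red (351.4,292.2). I'll fit the dispenser from its corners and keys.

```bash
cat > fit.py <<'E'
from h import *
np.set_printoptions(precision=4,suppress=True)
f=lambda a,b:(225+(a+.5)/4-.5,200+(b+.5)/4-.5)
px=[(67,485,.013,-110,137.5),(567,420,.013,-110,-137.5),(33,97,.013,110,137.5),(513,38,.013,110,-137.5),
(113,422,.035,-80,108),(210,409,.035,-80,54),(309,397,.035,-80,0),(408,384,.035,-80,-54),(507,370,.035,-80,-108)]
W=np.array([atz('top',*f(a,b),z)[:2] for a,b,z,_,_ in px]); L=np.array([p[3:] for p in px])/1000
c=W.mean(0);l=L.mean(0);U,S,Vt=np.linalg.svd((L-l).T@(W-c));R=Vt.T@U.T;t=c-R@l
if __name__=='__main__':
    print(t,np.degrees(np.arctan2(R[1,0],R[0,0]))); print(W-(L@R.T+t))
    for n,y in zip('GYWBR',(108,54,0,-54,-108)): print(n,t+R@[-.08,y/1000])
    for n,y in (('nar',-100),('mid',-20),('wide',80)):
        for x in (-7.5,62.5): print(n,x,t+R@[x/1000,y/1000])
E
python3 fit.py
cat > go.py <<'E'
# how far to go: python3 go.py x y z phi(deg closing axis)
import sys
from h import *
x,y,z,p=map(float,sys.argv[1:]); s=bot.observe(); e=s['ee_pos']; R=s['tcp_rot']
cur=np.degrees(np.arctan2(R[1,1],R[0,1])); d=(p-cur+90)%180-90
tilt=np.cross(R[:,2],[0,0,-1])
print('units',np.round((np.array([x,y,z])-e)/.04,2),'turn',round(np.radians(d)/.08,2),'alt',round(np.radians(d-np.sign(d)*180)/.08,2),'tilt',np.round(tilt/.08,2),'q7',round(s['q'][6],2),'t',round(s['t'],1))
E
python3 go.py .483 .121 .08 69
```

```text
[0.5635 0.1255] 3.5883482291054265
[[ 0.0008 -0.0004]
 [ 0.0016  0.0006]
 [-0.0014 -0.0015]
 [-0.0013 -0.0001]
 [-0.0002 -0.0019]
 [ 0.0001 -0.    ]
 [-0.0003  0.0006]
 [-0.      0.0011]
 [ 0.0007  0.0014]]
G [0.4769 0.2283]
Y [0.4802 0.1744]
W [0.4836 0.1205]
B [0.487  0.0666]
R [0.4904 0.0127]
nar -7.5 [0.5622 0.0252]
nar 62.5 [0.6321 0.0296]
mid -7.5 [0.5572 0.105 ]
mid 62.5 [0.6271 0.1094]
wide -7.5 [0.551  0.2049]
wide 62.5 [0.6208 0.2092]
units [ 7.25 -9.83 -3.76] turn -0.1 alt 39.17 tilt [ 0.03 -0.01  0.  ] q7 -0.03 t 0.1
```

```bash
python3 -m jog '[[[0.72,-0.98,-0.2],[0,0,0],0],[[0.72,-0.98,-0.2],[0,0,0],0],[[0.72,-0.98,-0.2],[0,0,0],0],[[0.72,-0.98,-0.2],[0,0,0],0],[[0.72,-0.98,-0.2],[0,0,0],0]]'
python3 -m jog '[[[0.72,-0.98,-0.4],[0,0,0],0],[[0.72,-0.98,-0.4],[0,0,0],0],[[0.72,-0.98,-0.4],[0,0,0],0],[[0.72,-0.98,-0.4],[0,0,0],0],[[0.72,-0.98,-0.4],[0,0,0],0]]'
python3 -m jog '[[[0,0,0],[0,0,0],0],[[0,0,0],[0,0,0],0]]'
python3 go.py .4836 .1205 .029 69
```

```text
t: 0.72
ee_pos: [0.3376, 0.3174, 0.1907]
tcp_rot: [[-0.936, 0.351, -0.0], [0.351, 0.936, -0.0], [0.0, -0.0, -1.0]]
ft_force: [0.5, -0.8, 0.3]
gripper_width: 0.0
grip_force: 0.0
t: 1.35
ee_pos: [0.4815, 0.1218, 0.1105]
tcp_rot: [[-0.936, 0.351, -0.0], [0.351, 0.936, 0.0], [0.0, -0.0, -1.0]]
ft_force: [0.6, 0.5, 0.4]
gripper_width: -0.0001
grip_force: 0.0
t: 1.6
ee_pos: [0.4805, 0.1235, 0.1109]
tcp_rot: [[-0.936, 0.351, -0.001], [0.351, 0.936, 0.0], [0.001, -0.0, -1.0]]
ft_force: [0.4, 0.8, -0.6]
gripper_width: 0.0
grip_force: 0.0
units [ 0.08 -0.08 -2.05] turn -0.1 alt 39.17 tilt [-0.01 -0.02 -0.  ] q7 1.04 t 1.6
```

```bash
python3 -m jog '[[[0.08,-0.06,-0.9],[0,0,0],0],[[0,0,-0.8],[0,0,0],0],[[0,0,-0.25],[0,0,0],0],[[0,0,-0.1],[0,0,0],0]]'
python3 -m jog '[[[0,0,-0.04],[0,0,0],0],[[0,0,0],[0,0,0],0]]'
```

```text
t: 2.1
ee_pos: [0.4833, 0.1221, 0.0295]
tcp_rot: [[-0.937, 0.349, -0.002], [0.349, 0.937, 0.001], [0.002, 0.0, -1.0]]
ft_force: [-3.3, -0.5, 3.5]
gripper_width: -0.0
grip_force: 1.8
t: 2.35
ee_pos: [0.4846, 0.1218, 0.0292]
tcp_rot: [[-0.937, 0.35, 0.001], [0.35, 0.937, 0.002], [-0.0, 0.002, -1.0]]
ft_force: [-2.8, 0.5, 4.2]
gripper_width: -0.0003
grip_force: 1.9
```

```bash
python3 -m jog '[[[0,0,-0.06],[0,0,0],0],[[0,0,0],[0,0,0],0]]'; python3 -m jog '[[[0,0,0.5],[0,0,0],0],[[0,0,0.9],[0,0,0],0],[[0,0,0.6],[0,0,0],0.5]]'
python3 go.py .6083 -.1994 .10 74
```

```text
t: 2.6
ee_pos: [0.4848, 0.1218, 0.0288]
tcp_rot: [[-0.937, 0.351, 0.001], [0.351, 0.937, 0.003], [0.0, 0.003, -1.0]]
ft_force: [-7.9, -0.5, 19.9]
gripper_width: 0.0002
grip_force: 10.3
t: 2.98
ee_pos: [0.4865, 0.1208, 0.108]
tcp_rot: [[-0.936, 0.351, 0.006], [0.351, 0.936, 0.001], [-0.005, 0.003, -1.0]]
ft_force: [-0.6, 0.4, 0.0]
gripper_width: 0.0169
grip_force: 0.0
units [ 3.05 -8.   -0.2 ] turn 1.0 alt -38.27 tilt [-0.01  0.07  0.  ] q7 1.05 t 3.0
```

```bash
python3 -m jog '[[[0.38,-1,0],[0,0,0.25],0.5],[[0.38,-1,0],[0,0,0.25],0.5],[[0.38,-1,0],[0,0,0.25],0.5],[[0.38,-1,0],[0,0,0.25],0.5],[[0.38,-1,0],[0,0,0],0.5]]'
python3 -m jog '[[[0.38,-1,0],[0,0,0],0.5],[[0.38,-1,0],[0,0,0],0.5],[[0.38,-1,0],[0,0,0],0.5],[[0,0,0],[0,0,0],0.5],[[0,0,0],[0,0,0],0.5]]'
python3 - <<'E'
from seg import *
im,d=snap('top','top1')
for b in bolts(im,zz=.013): print(b[0].round(4),b[1:])
E
python3 go.py .6083 -.1994 .06 74
```

```text
t: 3.6
ee_pos: [0.5621, -0.0811, 0.1065]
tcp_rot: [[-0.961, 0.275, 0.004], [0.275, 0.961, -0.001], [-0.004, 0.0, -1.0]]
ft_force: [-0.1, 0.4, 0.2]
gripper_width: 0.0427
grip_force: 0.0
t: 4.22
ee_pos: [0.6065, -0.1991, 0.1057]
tcp_rot: [[-0.961, 0.275, 0.001], [0.275, 0.961, 0.0], [-0.001, 0.001, -1.0]]
ft_force: [0.7, 0.1, 0.5]
gripper_width: 0.0429
grip_force: 0.0
units [ 0.05 -0.04 -1.14] turn -0.03 alt 39.24 tilt [-0.01  0.01  0.  ] q7 1.76 t 4.3Traceback (most recent call last):
  File "<stdin>", line 3, in <module>
  File "seg.py", line 9, in bolts
    P=np.array([atz(n,a+x0,b+y0,zz)[:2] for a,b in zip(u,v)])
                ~~~^^^^^^^^^^^^^^^^
  File "h.py", line 10, in atz
    o,r=ray(n,u,v); return o+r*(z-o[2])/r[2]
        ~~~^^^^^^^
  File "h.py", line 6, in ray
    c=bot.camera_info(n); K=np.array([[c['fx'],0,c['cx']],[0,c['fy'],c['cy']],[0,0,1]])
ValueError: time passes only in moves, steps and waits
```

```bash
sed -i 's/^def snap/import functools\ninfo=functools.lru_cache(None)(bot.camera_info)\ndef snap/; s/c=bot.camera_info(n)/c=info(n)/' h.py
sed -i 's/st\[i,4\]<60/not 60<=st[i,4]<900/' seg.py
python3 - <<'E'
from seg import *
im=cv2.imread('pics/top1.png')[:,:,::-1]
for b in bolts(im,zz=.013): print(b[0].round(4),b[1:4])
im=cv2.imread('pics/top0.png')[:,:,::-1]
for b in bolts(im,zz=.013): print(b[0].round(4),b[1:4])
E
python3 -m jog '[[[0.05,0.02,-0.9],[0,0,0],0.5],[[0,0,-0.9],[0,0,0],0.5],[[0,0,-0.6],[0,0,0],0.5],[[0,0,0],[0,0,0],0.5]]'
```

```text
[ 0.671  -0.2027] (np.float64(0.036613076726548094), np.float64(79.73638615807441), np.int32(64))
[ 0.6017 -0.1967] (np.float64(0.05622689242229073), np.float64(163.9042370056281), np.int32(152))
[ 0.487  -0.1831] (np.float64(0.08579634414541587), np.float64(33.14301889042568), np.int32(256))
[ 0.6076 -0.1984] (np.float64(0.06865349626458561), np.float64(163.98748589714572), np.int32(200))
[ 0.5913 -0.3077] (np.float64(0.08605848651497461), np.float64(172.17043463714128), np.int32(261))
[ 0.5039 -0.3142] (np.float64(0.044842369478290844), np.float64(179.76491897023786), np.int32(154))
[ 0.4872 -0.1829] (np.float64(0.08634449611249323), np.float64(33.433757927540086), np.int32(258))
[ 0.3984 -0.3108] (np.float64(0.0467774678837784), np.float64(168.87034179202143), np.int32(162))
t: 4.78
ee_pos: [0.6063, -0.1957, 0.0073]
tcp_rot: [[-0.962, 0.273, -0.004], [0.273, 0.962, 0.003], [0.005, 0.001, -1.0]]
ft_force: [0.2, -0.1, 0.8]
gripper_width: 0.0428
grip_force: 0.0
```

```bash
python3 -m jog '[[[0.02,-0.05,-0.09],[0,0,0],0.4],[[0,0,0],[0,0,0],0],[[0,0,0],[0,0,0],0],[[0,0,0],[0,0,0],0],[[0,0,0],[0,0,0],0]]'
python3 -m jog '[[[0,0,0.5],[0,0,0],0],[[0,0,0.8],[0,0,0],0],[[0,0,0.8],[0,0,0],0]]'
python3 go.py .5572 .105 .08 3.6
```

```text
t: 5.4
ee_pos: [0.6098, -0.201, 0.0072]
tcp_rot: [[-0.961, 0.275, 0.003], [0.275, 0.961, -0.001], [-0.003, 0.0, -1.0]]
ft_force: [-1.2, 1.2, 6.6]
gripper_width: 0.009
grip_force: 58.9
t: 5.78
ee_pos: [0.6084, -0.2006, 0.091]
tcp_rot: [[-0.961, 0.275, -0.0], [0.275, 0.961, -0.0], [0.0, -0.0, -1.0]]
ft_force: [0.7, 0.9, -1.5]
gripper_width: 0.0092
grip_force: 58.7
units [-1.28  7.64 -0.28] turn -15.36 alt 23.91 tilt [ 0.   -0.01  0.  ] q7 1.76 t 5.8
```

Run:
```python
from h import *
im,d=snap('scene','s1')
s=bot.observe();u,v=proj('scene',s['ee_pos'])[0].astype(int);print(u,v)
cv2.imwrite('pics/s1c.png',cv2.resize(im[v-60:v+40,u-60:u+60,::-1],None,fx=5,fy=5,interpolation=cv2.INTER_CUBIC))
```

```text
242 181
```

View pics/s1c.png

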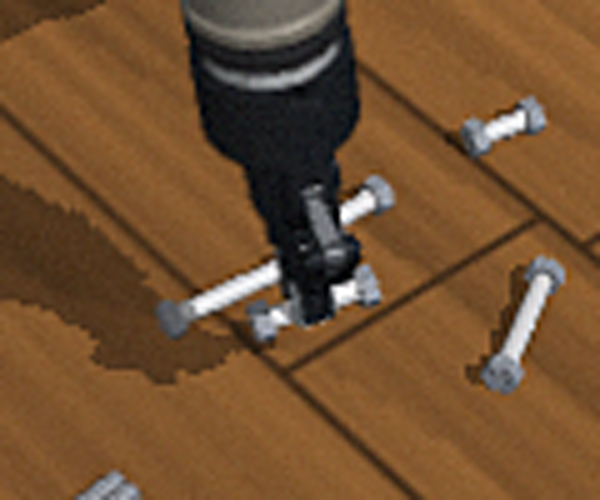

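```bash
python3 -m jog '[[[0,0.6,0],[0,0,-1],0],[[0,0.8,0],[0,0,-1],0],[[-0.05,0.8,0],[0,0,-1],0],[[-0.05,0.8,0],[0,0,-1],0],[[-0.05,0.8,0],[0,0,-1],0]]'
python3 -m jog '[[[-0.05,0.8,0],[0,0,-1],0],[[-0.05,0.8,0],[0,0,-1],0],[[-0.05,0.8,0],[0,0,-1],0],[[-0.05,0.8,0],[0,0,-1],0],[[-0.05,0.6,0],[0,0,-1],0]]'
python3 -m jog '[[[0,0,0],[0,0,-1],0],[[0,0,0],[0,0,-1],0],[[0,0,0],[0,0,-1],0],[[0,0,0],[0,0,-1],0],[[0,0,0],[0,0,-1],0]]'
python3 -m jog '[[[0,0,0],[0,0,0],0],[[0,0,0],[0,0,0],0]]'
python3 go.py .592 .107 .03 3.6
```

```text
t: 6.45
ee_pos: [0.6025, -0.0476, 0.0901]
tcp_rot: [[-0.777, 0.63, 0.0], [0.63, 0.777, 0.0], [-0.0, 0.0, -1.0]]
ft_force: [-0.3, -0.3, -0.7]
gripper_width: 0.0093
grip_force: 58.8
t: 7.08
ee_pos: [0.5924, 0.1056, 0.0901]
tcp_rot: [[-0.472, 0.882, 0.0], [0.882, 0.472, 0.001], [0.001, 0.001, -1.0]]
ft_force: [0.3, 0.1, -1.5]
gripper_width: 0.0088
grip_force: 58.7
t: 7.7
ee_pos: [0.5926, 0.1035, 0.0901]
tcp_rot: [[-0.089, 0.996, 0.0], [0.996, 0.089, 0.0], [0.0, 0.0, -1.0]]
ft_force: [0.4, -0.3, -1.5]
gripper_width: 0.0092
grip_force: 58.7
t: 7.95
ee_pos: [0.5927, 0.1035, 0.0899]
tcp_rot: [[-0.093, 0.996, 0.0], [0.996, 0.093, 0.0], [0.0, 0.0, -1.0]]
ft_force: [-0.6, -0.7, -0.0]
gripper_width: 0.0091
grip_force: 58.7
units [-0.02  0.09 -1.5 ] turn -0.38 alt 38.89 tilt [-0.  0.  0.] q7 0.19 t 8.0
```

```bash
python3 -m jog '[[[0,0.08,-0.7],[0,0,-0.38],0],[[0,0,-0.8],[0,0,0],0],[[0,0,-0.25],[0,0,0],0],[[0,0,0],[0,0,0],0]]'
```

```text
t: 8.45
ee_pos: [0.5925, 0.1064, 0.0195]
tcp_rot: [[-0.062, 0.998, -0.001], [0.998, 0.062, -0.0], [-0.0, -0.001, -1.0]]
ft_force: [0.2, 0.3, -0.8]
gripper_width: 0.009
grip_force: 58.7
```

```bash
python3 -m jog '[[[0,0,-0.12],[0,0,0],0],[[0,0,0],[0,0,0],0]]'
```

```text
t: 8.7
ee_pos: [0.5932, 0.1066, 0.0156]
tcp_rot: [[-0.062, 0.998, 0.001], [0.998, 0.062, 0.0], [0.0, 0.001, -1.0]]
ft_force: [0.7, -0.4, -0.4]
gripper_width: 0.0089
grip_force: 58.7
```

```bash
python3 -m jog '[[[0,0,-0.05],[0,0,0],0],[[0,0,0],[0,0,0],0]]'; python3 -m jog '[[[0,0,0],[0,0,0],0.2],[[0,0,0],[0,0,0],0.3],[[0,0,0],[0,0,0],0.3]]';  python3 -m jog '[[[0,0,0.5],[0,0,0],0.3],[[0,0,1],[0,0,0],0.4],[[0,0,0.8],[0,0,0],0.5]]'
python3 go.py .5913 -.3077 .09 82.2
```

```text
t: 8.95
ee_pos: [0.5932, 0.1067, 0.0133]
tcp_rot: [[-0.062, 0.998, 0.001], [0.998, 0.062, 0.0], [0.0, 0.001, -1.0]]
ft_force: [0.0, -0.4, -0.7]
gripper_width: 0.0092
grip_force: 58.8
t: 9.32
ee_pos: [0.5927, 0.1066, 0.0129]
tcp_rot: [[-0.062, 0.998, 0.0], [0.998, 0.062, 0.0], [0.0, 0.0, -1.0]]
ft_force: [-0.2, 0.7, 0.2]
gripper_width: 0.0257
grip_force: 0.0
t: 9.7
ee_pos: [0.5936, 0.1064, 0.1079]
tcp_rot: [[-0.061, 0.998, 0.003], [0.998, 0.061, 0.0], [0.0, 0.003, -1.0]]
ft_force: [0.7, 0.4, -1.1]
gripper_width: 0.0431
grip_force: 0.0
units [ -0.06 -10.35  -0.45] turn 17.17 alt -22.1 tilt [-0.    0.03  0.  ] q7 0.15 t 9.7
```

```bash
python3 -m jog '[[[0,-0.94,0],[0,0,1],0.5],[[0,-0.94,0],[0,0,1],0.5],[[0,-0.94,0],[0,0,1],0.5],[[0,-0.94,0],[0,0,1],0.5],[[0,-0.94,0],[0,0,1],0.5]]'
python3 -m jog '[[[0,-0.94,0],[0,0,1],0.5],[[0,-0.94,0],[0,0,1],0.5],[[0,-0.94,0],[0,0,1],0.5],[[0,-0.94,0],[0,0,1],0.5],[[0,-0.94,0],[0,0,1],0.5]]'
python3 -m jog '[[[0,-0.94,0],[0,0,1],0.5],[[0,0,0],[0,0,1],0.5],[[0,0,0],[0,0,1],0.5],[[0,0,0],[0,0,1],0.5],[[0,0,0],[0,0,1],0.5]]'
python3 -m jog '[[[0,0,-0.6],[0,0,1],0.5],[[0,0,0],[0,0,0],0.5]]'
python3 - <<'E'
from seg import *
im,d=snap('top','top2')
for b in bolts(im,zz=.013): print(b[0].round(4),b[1:4])
print('lane');
for b in bolts(im,(290,215,325,290),zz=.019): print(b[0].round(4),b[1:4])
E
python3 go.py .5913 -.3077 .003 82.2
```

```text
t: 10.32
ee_pos: [0.5932, -0.0829, 0.1067]
tcp_rot: [[-0.448, 0.894, 0.002], [0.894, 0.448, -0.0], [-0.001, 0.002, -1.0]]
ft_force: [0.4, 0.4, 0.3]
gripper_width: 0.0425
grip_force: 0.0
t: 10.95
ee_pos: [0.593, -0.2711, 0.1067]
tcp_rot: [[-0.76, 0.649, 0.002], [0.649, 0.76, -0.001], [-0.002, 0.0, -1.0]]
ft_force: [-0.1, 0.2, -0.2]
gripper_width: 0.0429
grip_force: 0.0
t: 11.58
ee_pos: [0.5929, -0.3077, 0.1066]
tcp_rot: [[-0.953, 0.302, 0.001], [0.302, 0.953, -0.001], [-0.002, -0.001, -1.0]]
ft_force: [0.2, 0.3, -0.3]
gripper_width: 0.0427
grip_force: 0.0
t: 11.82
ee_pos: [0.5914, -0.3065, 0.0803]
tcp_rot: [[-0.974, 0.228, -0.003], [0.228, 0.974, 0.001], [0.003, 0.001, -1.0]]
ft_force: [-0.4, 0.6, 1.2]
gripper_width: 0.0427
grip_force: 0.0
[ 0.6426 -0.3215] (np.float64(0.03849981098814681), np.float64(82.95061329136016), np.int32(64))
[ 0.5774 -0.306 ] (np.float64(0.058152499117282375), np.float64(171.7767704488371), np.int32(172))
[ 0.4871 -0.1829] (np.float64(0.08543597404381814), np.float64(33.16854978055099), np.int32(256))
[ 0.4897 -0.292 ] (np.float64(0.04423458844312966), np.float64(177.04116601878638), np.int32(158))
lane
units [-0.02 -0.02 -1.96] turn 1.18 alt -38.09 tilt [-0.   -0.01 -0.  ] q7 1.97 t 11.9
```

```bash
python3 -m jog '[[[0,-0.02,-0.9],[0,0,0.9],0.5],[[0,0,-0.7],[0,0,0.27],0.5],[[0,0,-0.25],[0,0,0],0.4],[[0,0,-0.1],[0,0,0],0.4],[[0,0,0],[0,0,0],0.4]]'
python3 -m jog '[[[0,0,0],[0,0,0],0],[[0,0,0],[0,0,0],0],[[0,0,0],[0,0,0],0],[[0,0,0],[0,0,0],0]]'
```

```text
t: 12.5
ee_pos: [0.5936, -0.3084, 0.0042]
tcp_rot: [[-0.991, 0.136, 0.002], [0.136, 0.991, -0.001], [-0.002, -0.001, -1.0]]
ft_force: [0.0, -0.0, 0.3]
gripper_width: 0.0345
grip_force: 0.0
t: 13.0
ee_pos: [0.5936, -0.3084, 0.0044]
tcp_rot: [[-0.991, 0.135, 0.002], [0.135, 0.991, -0.001], [-0.002, -0.001, -1.0]]
ft_force: [-0.6, 0.8, 5.6]
gripper_width: 0.0092
grip_force: 58.8
```

```bash
python3 -m jog '[[[0,0,0.5],[0,0,0],0],[[0,0,0.8],[0,0,0],0],[[0,0,0.9],[0,0,0],0],[[0,0.5,0],[0,0,-1],0],[[0.05,0.9,0],[0,0,-1],0]]'
python3 -m jog '[[[0.05,0.9,0],[0,0,-1],0],[[0.05,0.9,0],[0,0,-1],0],[[0.05,0.9,0],[0,0,-1],0],[[0.05,0.9,0],[0,0,-1],0],[[0.05,0.9,0],[0,0,-1],0]]'
python3 -m jog '[[[0.05,0.9,0],[0,0,-1],0],[[0.05,0.9,0],[0,0,-1],0],[[0.05,0.9,0],[0,0,-1],0],[[0.05,0.9,0],[0,0,-1],0],[[0.05,0.9,0],[0,0,-1],0]]'
python3 -m jog '[[[0.05,0.9,0],[0,0,-1],0],[[0.05,0.9,0],[0,0,-1],0],[[0.05,0.7,0],[0,0,-1],0],[[0,0,0],[0,0,-1],0],[[0,0,0],[0,0,-1],0]]'
python3 -m jog '[[[0,0,0],[0,0,0],0],[[0,0,0],[0,0,0],0]]'
python3 go.py .6208 .2092 .03 3.6
```

```text
t: 13.62
ee_pos: [0.5941, -0.254, 0.0925]
tcp_rot: [[-0.955, 0.298, 0.001], [0.298, 0.955, -0.002], [-0.002, -0.002, -1.0]]
ft_force: [-0.1, 0.7, -1.0]
gripper_width: 0.0094
grip_force: 58.6
t: 14.25
ee_pos: [0.6046, -0.0705, 0.0916]
tcp_rot: [[-0.766, 0.643, 0.0], [0.643, 0.766, 0.0], [0.0, 0.0, -1.0]]
ft_force: [-0.1, -0.1, -0.2]
gripper_width: 0.0094
grip_force: 58.7
t: 14.88
ee_pos: [0.6145, 0.1095, 0.0916]
tcp_rot: [[-0.455, 0.89, 0.0], [0.89, 0.455, 0.0], [0.0, 0.0, -1.0]]
ft_force: [0.9, 0.5, -1.3]
gripper_width: 0.0096
grip_force: 58.6
t: 15.5
ee_pos: [0.6203, 0.2092, 0.0913]
tcp_rot: [[-0.074, 0.997, -0.0], [0.997, 0.074, 0.0], [0.0, -0.0, -1.0]]
ft_force: [-0.3, -1.0, -0.7]
gripper_width: 0.0094
grip_force: 58.6
t: 15.75
ee_pos: [0.6206, 0.2082, 0.0912]
tcp_rot: [[-0.076, 0.997, -0.0], [0.997, 0.076, 0.0], [0.0, -0.0, -1.0]]
ft_force: [0.6, -0.2, -0.3]
gripper_width: 0.0095
grip_force: 58.6
units [ 0.    0.02 -1.53] turn -0.17 alt 39.1 tilt [-0. -0. -0.] q7 0.02 t 15.8
```

```bash
python3 -m jog '[[[0,0.02,-0.8],[0,0,-0.17],0],[[0,0,-0.8],[0,0,0],0],[[0,0,-0.25],[0,0,0],0],[[0,0,-0.14],[0,0,0],0],[[0,0,0],[0,0,0],0]]'
python3 -m jog '[[[0,0,0],[0,0,0],0.2],[[0,0,0],[0,0,0],0.3],[[0,0,0],[0,0,0],0.3]]';  python3 -m jog '[[[0,0,0.5],[0,0,0],0.3],[[0,0,1],[0,0,0],0.4],[[0,0,0.8],[0,0,0],0.5]]'
python3 - <<'E'
from seg import *
im,d=snap('top','top3')
for b in bolts(im,zz=.013): print(b[0].round(4),b[1:4])
cv2.imwrite('pics/top3c.png',cv2.resize(im[200:345,225:525,::-1],None,fx=2.6,fy=2.6,interpolation=cv2.INTER_CUBIC))
E
python3 go.py .4871 -.1829 .07 123.2
```

```text
t: 16.38
ee_pos: [0.6214, 0.209, 0.0122]
tcp_rot: [[-0.062, 0.998, 0.001], [0.998, 0.062, 0.0], [0.0, 0.001, -1.0]]
ft_force: [0.5, -0.1, -1.1]
gripper_width: 0.0093
grip_force: 58.7
t: 16.75
ee_pos: [0.6212, 0.2091, 0.012]
tcp_rot: [[-0.062, 0.998, 0.001], [0.998, 0.062, 0.0], [0.0, 0.001, -1.0]]
ft_force: [-0.5, -0.1, 0.8]
gripper_width: 0.0258
grip_force: 0.0
t: 17.12
ee_pos: [0.6217, 0.2089, 0.1065]
tcp_rot: [[-0.061, 0.998, 0.003], [0.998, 0.061, 0.001], [0.0, 0.003, -1.0]]
ft_force: [1.1, 0.3, 0.3]
gripper_width: 0.0425
grip_force: 0.0
[ 0.487 -0.183] (np.float64(0.08579939158029826), np.float64(33.07329819115665), np.int32(257))
[ 0.4897 -0.2918] (np.float64(0.04426938710798484), np.float64(177.3317196002159), np.int32(148))
[ 0.398  -0.3105] (np.float64(0.045910917118357986), np.float64(168.9880081214378), np.int32(155))
units [-3.44 -9.81 -1.04] turn -13.16 alt 26.11 tilt [-0.04  0.14  0.  ] q7 -0.0 t 17.2
```

View pics/top3c.png

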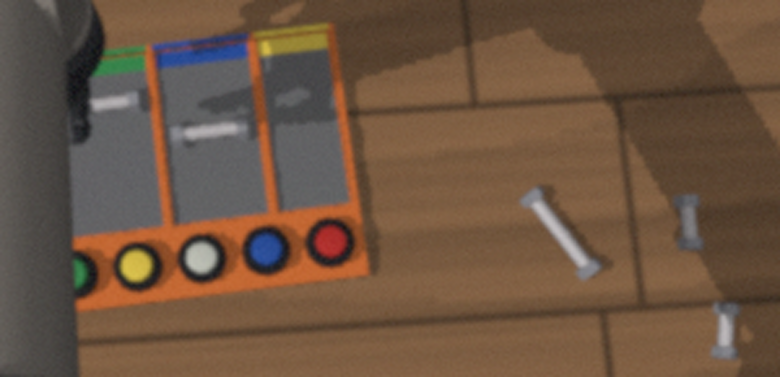

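The medium bolt lies in the blue lane (crop 208,131) and the first long one in the green lane (110,102). One short bolt was knocked to (0.490,-0.292). Next is the second long bolt.

```bash
python3 -m jog '[[[-0.34,-0.98,0],[0,0,-1],0.5],[[-0.34,-0.98,0],[0,0,-1],0.5],[[-0.34,-0.98,0],[0,0,-1],0.5],[[-0.34,-0.98,0],[0,0,-1],0.5],[[-0.34,-0.98,0],[0,0,-1],0.5]]'
python3 -m jog '[[[-0.34,-0.98,0],[0,0,-1],0.5],[[-0.34,-0.98,0],[0,0,-1],0.5],[[-0.34,-0.98,0],[0,0,-1],0.5],[[-0.34,-0.98,0],[0,0,-1],0.5],[[-0.34,-0.98,0],[0,0,-1],0.5]]'
python3 -m jog '[[[0,0,-0.5],[0,0,-1],0.5],[[0,0,-0.5],[0,0,-1],0.5],[[0,0,0],[0,0,-1],0.4],[[0,0,0],[0,0,0],0.4]]'
python3 go.py .4868 -.183 .003 123.1
```

```text
t: 17.8
ee_pos: [0.5528, 0.0117, 0.1046]
tcp_rot: [[0.334, 0.942, 0.002], [0.942, -0.334, 0.001], [0.001, 0.002, -1.0]]
ft_force: [-0.3, -0.8, 0.5]
gripper_width: 0.0426
grip_force: 0.0
t: 18.42
ee_pos: [0.4848, -0.1844, 0.1046]
tcp_rot: [[0.675, 0.738, 0.002], [0.738, -0.675, 0.0], [0.002, 0.002, -1.0]]
ft_force: [0.3, -1.3, -0.9]
gripper_width: 0.0427
grip_force: 0.0
t: 18.92
ee_pos: [0.4851, -0.1833, 0.064]
tcp_rot: [[0.829, 0.559, 0.001], [0.559, -0.829, -0.0], [0.001, 0.001, -1.0]]
ft_force: [0.4, -0.1, -1.2]
gripper_width: 0.0343
grip_force: 0.0
units [ 0.04  0.01 -1.52] turn -0.19 alt 39.08 tilt [0.   0.01 0.  ] q7 -0.17 t 18.9
```

```bash
python3 -m jog '[[[0.04,0.01,-0.8],[0,0,-0.19],0.4],[[0,0,-0.5],[0,0,0],0.4],[[0,0,-0.2],[0,0,0],0.4],[[0,0,0],[0,0,0],0.4]]'
python3 -m jog '[[[0,0,0],[0,0,0],0],[[0,0,0],[0,0,0],0],[[0,0,0],[0,0,0],0],[[0,0,0],[0,0,0],0]]'
python3 -m jog '[[[0,0,0.5],[0,0,0],0],[[0,0,0.8],[0,0,0],0],[[0,0,0.9],[0,0,0],0],[[0,0,0],[0,0,1],0],[[0,0,0],[0,0,1],0]]'
```

```text
t: 19.42
ee_pos: [0.4861, -0.1827, 0.0032]
tcp_rot: [[0.838, 0.546, -0.0], [0.546, -0.838, 0.0], [-0.0, -0.0, -1.0]]
ft_force: [0.3, 0.2, 0.5]
gripper_width: 0.0345
grip_force: 0.0
t: 19.92
ee_pos: [0.4871, -0.1832, 0.0043]
tcp_rot: [[0.838, 0.546, 0.002], [0.546, -0.838, -0.001], [0.001, 0.002, -1.0]]
ft_force: [-0.6, 0.3, 5.8]
gripper_width: 0.0092
grip_force: 58.9
t: 20.55
ee_pos: [0.4865, -0.1826, 0.0926]
tcp_rot: [[0.738, 0.674, 0.001], [0.674, -0.738, -0.0], [0.001, 0.001, -1.0]]
ft_force: [0.7, 0.2, -0.1]
gripper_width: 0.0093
grip_force: 58.7
```

```bash
python3 -m jog '[[[0.145,0.88,0],[0,0,1],0],[[0.145,0.88,0],[0,0,1],0],[[0.145,0.88,0],[0,0,1],0],[[0.145,0.88,0],[0,0,1],0],[[0.145,0.88,0],[0,0,1],0]]'
python3 -m jog '[[[0.145,0.88,0],[0,0,1],0],[[0.145,0.88,0],[0,0,1],0],[[0.145,0.88,0],[0,0,1],0],[[0.145,0.88,0],[0,0,1],0],[[0.145,0.88,0],[0,0,1],0]]'
python3 -m jog '[[[0.145,0.88,0],[0,0,1],0],[[0,0,0],[0,0,0],0],[[0,0,0],[0,0,0],0]]'
python3 go.py .551 .2049 .012 3.6
```

```text
t: 21.18
ee_pos: [0.5153, -0.0055, 0.0921]
tcp_rot: [[0.418, 0.909, 0.0], [0.909, -0.418, 0.0], [0.0, 0.0, -1.0]]
ft_force: [0.4, 0.1, -1.0]
gripper_width: 0.0095
grip_force: 58.7
t: 21.8
ee_pos: [0.5446, 0.1714, 0.0915]
tcp_rot: [[0.029, 1.0, 0.0], [1.0, -0.029, -0.0], [-0.0, 0.0, -1.0]]
ft_force: [0.8, -0.1, -0.8]
gripper_width: 0.0092
grip_force: 58.7
t: 22.18
ee_pos: [0.5501, 0.2039, 0.0911]
tcp_rot: [[-0.046, 0.999, -0.0], [0.999, 0.046, -0.002], [-0.002, -0.0, -1.0]]
ft_force: [0.3, -0.2, -0.8]
gripper_width: 0.0093
grip_force: 58.7
units [ 0.02  0.02 -1.98] turn 0.2 alt -39.07 tilt [ 0.02 -0.    0.  ] q7 -0.03 t 22.2
```

```bash
python3 -m jog '[[[0.02,0.02,-0.8],[0,0,0.2],0],[[0,0,-0.8],[0,0,0],0],[[0,0,-0.25],[0,0,0],0],[[0,0,-0.13],[0,0,0],0],[[0,0,0],[0,0,0],0]]'
python3 -m jog '[[[0,0,0],[0,0,0],0.2],[[0,0,0],[0,0,0],0.3],[[0,0,0],[0,0,0],0.3]]';  python3 -m jog '[[[0,0,0.5],[0,0,0],0.3],[[0,0,1],[0,0,0],0.4],[[0,0,0.8],[0,0,0],0.5]]'
python3 - <<'E'
from seg import *
im,d=snap('top','top4')
for b in bolts(im,zz=.013): print(b[0].round(4),b[1:4])
E
python3 go.py .4897 -.2918 .07 87.3
```

```text
t: 22.8
ee_pos: [0.5517, 0.2051, 0.0129]
tcp_rot: [[-0.062, 0.998, 0.001], [0.998, 0.062, 0.0], [0.0, 0.001, -1.0]]
ft_force: [-0.5, 0.6, -1.5]
gripper_width: 0.0095
grip_force: 58.7
t: 23.18
ee_pos: [0.5513, 0.2056, 0.0126]
tcp_rot: [[-0.063, 0.998, 0.001], [0.998, 0.063, 0.0], [0.0, 0.001, -1.0]]
ft_force: [-0.1, 1.1, -0.4]
gripper_width: 0.0257
grip_force: 0.0
t: 23.55
ee_pos: [0.5518, 0.2053, 0.1071]
tcp_rot: [[-0.062, 0.998, 0.003], [0.998, 0.062, 0.001], [0.001, 0.003, -1.0]]
ft_force: [0.7, 0.1, 0.0]
gripper_width: 0.0427
grip_force: 0.0
[ 0.4897 -0.2918] (np.float64(0.044295866713404186), np.float64(177.29266848484036), np.int32(152))
[ 0.3976 -0.3108] (np.float64(0.04469251075677344), np.float64(168.58006337709574), np.int32(147))
units [ -1.63 -12.45  -1.04] turn 18.27 alt -21.0 tilt [-0.05  0.13  0.  ] q7 -0.03 t 23.6
```

```bash
python3 -m jog '[[[-0.116,-0.89,0],[0,0,1],0.5],[[-0.116,-0.89,0],[0,0,1],0.5],[[-0.116,-0.89,0],[0,0,1],0.5],[[-0.116,-0.89,0],[0,0,1],0.5],[[-0.116,-0.89,0],[0,0,1],0.5]]'
python3 -m jog '[[[-0.116,-0.89,0],[0,0,1],0.5],[[-0.116,-0.89,0],[0,0,1],0.5],[[-0.116,-0.89,0],[0,0,1],0.5],[[-0.116,-0.89,0],[0,0,1],0.5],[[-0.116,-0.89,0],[0,0,1],0.5]]'
python3 -m jog '[[[-0.116,-0.89,0],[0,0,1],0.5],[[-0.116,-0.89,0],[0,0,1],0.5],[[-0.116,-0.89,0],[0,0,1],0.5],[[-0.116,-0.89,0],[0,0,1],0.5],[[0,0,0],[0,0,1],0.5]]'
python3 -m jog '[[[0,0,-0.5],[0,0,1],0.5],[[0,0,-0.5],[0,0,1],0.5],[[0,0,0],[0,0,1],0.4],[[0,0,0],[0,0,0],0.4]]'
python3 go.py .4897 -.2918 .003 87.3
```

```text
t: 24.22
ee_pos: [0.5281, 0.026, 0.1055]
tcp_rot: [[-0.448, 0.894, 0.002], [0.894, 0.448, 0.0], [-0.001, 0.002, -1.0]]
ft_force: [-0.2, -0.7, 0.3]
gripper_width: 0.0427
grip_force: 0.0
t: 24.85
ee_pos: [0.5048, -0.1521, 0.1055]
tcp_rot: [[-0.761, 0.649, 0.002], [0.649, 0.761, -0.0], [-0.002, 0.001, -1.0]]
ft_force: [-0.8, -0.4, -0.2]
gripper_width: 0.0424
grip_force: 0.0
t: 25.48
ee_pos: [0.4843, -0.2985, 0.1059]
tcp_rot: [[-0.951, 0.308, 0.001], [0.308, 0.951, -0.005], [-0.002, -0.004, -1.0]]
ft_force: [-0.6, -0.4, 0.2]
gripper_width: 0.0428
grip_force: 0.0
t: 25.98
ee_pos: [0.4862, -0.2935, 0.065]
tcp_rot: [[-0.998, 0.07, 0.001], [0.07, 0.998, -0.001], [-0.001, -0.001, -1.0]]
ft_force: [0.4, -0.2, 0.0]
gripper_width: 0.0343
grip_force: 0.0
units [ 0.09  0.04 -1.55] turn 0.28 alt -38.99 tilt [0.01 0.01 0.  ] q7 2.22 t 26.0
```

```bash
python3 -m jog '[[[0.09,0.04,-0.8],[0,0,-0.28],0.4],[[0,0,-0.5],[0,0,0],0.4],[[0,0,-0.22],[0,0,0],0.4],[[0,0,0],[0,0,0],0.4]]'; python3 go.py .4897 -.2918 .003 87.3
```

```text
t: 26.48
ee_pos: [0.4896, -0.2916, 0.0036]
tcp_rot: [[-0.996, 0.091, 0.0], [0.091, 0.996, -0.0], [-0.0, -0.0, -1.0]]
ft_force: [-0.5, 0.4, 0.9]
gripper_width: 0.0345
grip_force: 0.0
units [ 0.   -0.   -0.01] turn 0.55 alt -38.72 tilt [0. 0. 0.] q7 2.23 t 26.5
```

```bash
python3 -m jog '[[[0,0,0],[0,0,0.55],0.4],[[0,0,0],[0,0,0],0],[[0,0,0],[0,0,0],0],[[0,0,0],[0,0,0],0],[[0,0,0],[0,0,0],0]]'
```

```text
t: 27.1
ee_pos: [0.4902, -0.2919, 0.0043]
tcp_rot: [[-0.999, 0.047, 0.002], [0.047, 0.999, -0.001], [-0.002, -0.001, -1.0]]
ft_force: [-1.0, 0.3, 5.4]
gripper_width: 0.0096
grip_force: 58.8
```

```bash
python3 -m jog '[[[0,0,0.5],[0,0,0],0],[[0,0,0.8],[0,0,0],0],[[0,0,0.9],[0,0,0],0],[[0.39,0.89,0],[0,0,-1],0],[[0.39,0.89,0],[0,0,-1],0]]'
python3 -m jog '[[[0.39,0.89,0],[0,0,-1],0],[[0.39,0.89,0],[0,0,-1],0],[[0.39,0.89,0],[0,0,-1],0],[[0.39,0.89,0],[0,0,-1],0],[[0.39,0.89,0],[0,0,-1],0]]'
python3 -m jog '[[[0.39,0.89,0],[0,0,-1],0],[[0.39,0.89,0],[0,0,-1],0],[[0,0,0],[0,0,-1],0],[[0,0,0],[0,0,-1],0],[[0,0,0],[0,0,-1],0]]'
python3 -m jog '[[[0,0,0],[0,0,-1],0],[[0,0,0],[0,0,-1],0],[[0,0,0],[0,0,-1],0],[[0,0,0],[0,0,-1],0],[[0,0,0],[0,0,-1],0]]'
python3 -m jog '[[[0,0,0],[0,0,-1],0],[[0,0,0],[0,0,0],0],[[0,0,0],[0,0,0],0]]'
python3 go.py .6321 .0296 .012 3.6
```

```text
t: 27.72
ee_pos: [0.521, -0.2199, 0.0916]
tcp_rot: [[-0.978, 0.21, 0.001], [0.21, 0.978, -0.0], [-0.001, 0.0, -1.0]]
ft_force: [0.5, 0.0, -1.3]
gripper_width: 0.0095
grip_force: 58.7
t: 28.35
ee_pos: [0.5987, -0.0409, 0.0907]
tcp_rot: [[-0.82, 0.572, -0.001], [0.572, 0.82, 0.0], [0.001, -0.0, -1.0]]
ft_force: [1.0, -0.1, -0.7]
gripper_width: 0.0092
grip_force: 58.7
t: 28.98
ee_pos: [0.6294, 0.0292, 0.0905]
tcp_rot: [[-0.533, 0.846, -0.001], [0.846, 0.533, -0.0], [0.001, -0.001, -1.0]]
ft_force: [-0.6, -0.7, -0.4]
gripper_width: 0.0095
grip_force: 58.7
t: 29.6
ee_pos: [0.6294, 0.0292, 0.0906]
tcp_rot: [[-0.161, 0.987, -0.001], [0.987, 0.161, 0.0], [0.0, -0.001, -1.0]]
ft_force: [0.3, -0.2, -0.5]
gripper_width: 0.0093
grip_force: 58.7
t: 29.98
ee_pos: [0.6297, 0.0291, 0.091]
tcp_rot: [[-0.085, 0.996, -0.001], [0.996, 0.085, -0.0], [0.0, -0.001, -1.0]]
ft_force: [0.4, -0.3, -0.3]
gripper_width: 0.0093
grip_force: 58.7
units [ 0.06  0.01 -1.97] turn -0.28 alt 38.99 tilt [ 0.   -0.01  0.  ] q7 0.35 t 30.0
```

```bash
python3 -m jog '[[[0.06,0.01,-0.8],[0,0,-0.28],0],[[0,0,-0.8],[0,0,0],0],[[0,0,-0.25],[0,0,0],0],[[0,0,-0.13],[0,0,0],0],[[0,0,0],[0,0,0],0]]'
python3 -m jog '[[[0,0,0],[0,0,0],0.2],[[0,0,0],[0,0,0],0.3],[[0,0,0],[0,0,0],0.3]]';  python3 -m jog '[[[0,0,0.5],[0,0,0],0.3],[[0,0,1],[0,0,0],0.4],[[0,0,0.8],[0,0,0],0.5]]'
python3 - <<'E'
from seg import *
im,d=snap('top','top5')
for b in bolts(im,zz=.013): print(b[0].round(4),b[1:4])
E
python3 go.py .3978 -.3107 .07 78.8
```

```text
t: 30.6
ee_pos: [0.633, 0.0292, 0.0129]
tcp_rot: [[-0.062, 0.998, 0.001], [0.998, 0.062, -0.0], [-0.0, 0.001, -1.0]]
ft_force: [-1.0, 0.5, -0.2]
gripper_width: 0.0093
grip_force: 58.7
t: 30.98
ee_pos: [0.6327, 0.0294, 0.0127]
tcp_rot: [[-0.062, 0.998, 0.001], [0.998, 0.062, 0.0], [0.0, 0.001, -1.0]]
ft_force: [0.1, 0.3, -0.0]
gripper_width: 0.0256
grip_force: 0.0
t: 31.35
ee_pos: [0.6332, 0.029, 0.1072]
tcp_rot: [[-0.061, 0.998, 0.003], [0.998, 0.061, -0.0], [-0.0, 0.003, -1.0]]
ft_force: [-0.8, -0.7, -0.3]
gripper_width: 0.0428
grip_force: 0.0
[ 0.3984 -0.3107] (np.float64(0.04676603359072251), np.float64(168.92271314196293), np.int32(163))
units [-5.96 -8.48 -1.05] turn 16.42 alt -22.85 tilt [-0.    0.14  0.  ] q7 0.32 t 31.4
```

```bash
python3 -m jog '[[[-0.59,-0.85,0],[0,0,1],0.5],[[-0.59,-0.85,0],[0,0,1],0.5],[[-0.59,-0.85,0],[0,0,1],0.5],[[-0.59,-0.85,0],[0,0,1],0.5],[[-0.59,-0.85,0],[0,0,1],0.5]]'
python3 -m jog '[[[-0.59,-0.85,0],[0,0,1],0.5],[[-0.59,-0.85,0],[0,0,1],0.5],[[-0.59,-0.85,0],[0,0,1],0.5],[[-0.59,-0.85,0],[0,0,1],0.5],[[-0.59,-0.85,0],[0,0,1],0.5]]'
python3 -m jog '[[[0,0,0],[0,0,1],0.5],[[0,0,0],[0,0,1],0.5],[[0,0,0],[0,0,1],0.5],[[0,0,-0.5],[0,0,1],0.5],[[0,0,-0.5],[0,0,1],0.5]]'
python3 -m jog '[[[0,0,0],[0,0,1],0.4],[[0,0,0],[0,0,0],0.4]]'
python3 go.py .3981 -.3107 .003 78.8
```

```text
t: 32.02
ee_pos: [0.514, -0.1421, 0.1056]
tcp_rot: [[-0.447, 0.894, 0.002], [0.894, 0.447, -0.0], [-0.001, 0.002, -1.0]]
ft_force: [-0.5, -0.5, 0.1]
gripper_width: 0.0426
grip_force: 0.0
t: 32.65
ee_pos: [0.3958, -0.3123, 0.1055]
tcp_rot: [[-0.76, 0.65, 0.002], [0.65, 0.76, -0.001], [-0.002, 0.001, -1.0]]
ft_force: [0.3, -0.3, 0.3]
gripper_width: 0.0427
grip_force: 0.0
t: 33.28
ee_pos: [0.397, -0.3115, 0.0652]
tcp_rot: [[-0.953, 0.302, 0.003], [0.302, 0.953, -0.002], [-0.003, -0.001, -1.0]]
ft_force: [0.2, -0.3, 0.0]
gripper_width: 0.0429
grip_force: 0.0
t: 33.52
ee_pos: [0.3966, -0.3112, 0.065]
tcp_rot: [[-0.974, 0.229, 0.001], [0.229, 0.974, -0.001], [-0.001, -0.0, -1.0]]
ft_force: [0.3, 0.5, -1.0]
gripper_width: 0.0341
grip_force: 0.0
units [ 0.04  0.01 -1.55] turn 0.44 alt -38.83 tilt [0.01 0.02 0.  ] q7 2.21 t 33.5
```

```bash
python3 -m jog '[[[0.04,0.01,-0.8],[0,0,0.44],0.4],[[0,0,-0.5],[0,0,0],0.4],[[0,0,-0.22],[0,0,0],0.4],[[0,0,0],[0,0,0],0.4]]'; python3 go.py .3981 -.3107 .003 78.8
python3 -m jog '[[[0,0,0],[0,0,0],0],[[0,0,0],[0,0,0],0],[[0,0,0],[0,0,0],0],[[0,0,0],[0,0,0],0]]'
```

```text
t: 34.02
ee_pos: [0.398, -0.3104, 0.0036]
tcp_rot: [[-0.981, 0.193, 0.0], [0.193, 0.981, -0.0], [-0.0, -0.0, -1.0]]
ft_force: [0.5, -0.3, 0.4]
gripper_width: 0.034
grip_force: 0.0
units [ 0.   -0.01 -0.01] turn -0.01 alt 39.26 tilt [0. 0. 0.] q7 2.29 t 34.0
t: 34.52
ee_pos: [0.3988, -0.3109, 0.0045]
tcp_rot: [[-0.981, 0.193, 0.002], [0.193, 0.981, -0.001], [-0.002, -0.001, -1.0]]
ft_force: [-1.0, 1.1, 7.0]
gripper_width: 0.009
grip_force: 58.9
```

```bash
python3 -m jog '[[[0,0,0.5],[0,0,0],0],[[0,0,0.8],[0,0,0],0],[[0,0,0.9],[0,0,0],0],[[0.41,0.84,0],[0,0,-1],0],[[0.41,0.84,0],[0,0,-1],0]]'
python3 -m jog '[[[0.41,0.84,0],[0,0,-1],0],[[0.41,0.84,0],[0,0,-1],0],[[0.41,0.84,0],[0,0,-1],0],[[0.41,0.84,0],[0,0,-1],0],[[0.41,0.84,0],[0,0,-1],0]]'
python3 -m jog '[[[0.41,0.84,0],[0,0,-1],0],[[0.41,0.84,0],[0,0,-1],0],[[0.41,0.84,0],[0,0,-1],0],[[0,0,0],[0,0,-1],0],[[0,0,0],[0,0,-1],0]]'
python3 -m jog '[[[0,0,0],[0,0,-1],0],[[0,0,0],[0,0,-1],0],[[0,0,0],[0,0,-1],0],[[0,0,0],[0,0,-1],0],[[0,0,0],[0,0,0],0]]'
python3 go.py .5622 .0252 .012 3.6
```

```text
t: 35.15
ee_pos: [0.4311, -0.2426, 0.0919]
tcp_rot: [[-0.936, 0.351, 0.001], [0.351, 0.936, -0.0], [-0.001, 0.0, -1.0]]
ft_force: [-0.2, 0.6, -0.8]
gripper_width: 0.0091
grip_force: 58.7
t: 35.78
ee_pos: [0.5129, -0.0737, 0.0911]
tcp_rot: [[-0.727, 0.686, -0.0], [0.686, 0.727, 0.0], [0.0, -0.0, -1.0]]
ft_force: [0.6, -0.4, -1.6]
gripper_width: 0.0093
grip_force: 58.7
t: 36.4
ee_pos: [0.5617, 0.0268, 0.0908]
tcp_rot: [[-0.404, 0.915, -0.001], [0.915, 0.404, -0.0], [0.0, -0.001, -1.0]]
ft_force: [0.3, 0.1, -1.0]
gripper_width: 0.0095
grip_force: 58.7
t: 37.02
ee_pos: [0.5616, 0.026, 0.0909]
tcp_rot: [[-0.098, 0.995, -0.001], [0.995, 0.098, -0.0], [-0.0, -0.001, -1.0]]
ft_force: [-0.3, -0.3, -0.7]
gripper_width: 0.0094
grip_force: 58.7
units [ 0.02 -0.02 -1.97] turn -0.44 alt 38.83 tilt [ 0.   -0.01  0.  ] q7 0.34 t 37.0
```

```bash
python3 -m jog '[[[0.02,-0.02,-0.8],[0,0,-0.44],0],[[0,0,-0.8],[0,0,0],0],[[0,0,-0.25],[0,0,0],0],[[0,0,-0.13],[0,0,0],0],[[0,0,0],[0,0,0],0]]'
python3 -m jog '[[[0,0,0],[0,0,0],0.2],[[0,0,0],[0,0,0],0.3],[[0,0,0],[0,0,0],0.3]]';  python3 -m jog '[[[0,0,0.5],[0,0,0],0.3],[[0,0,1],[0,0,0],0.3],[[0,-0.6,0.8],[0,0,0],0],[[0,-1,0.5],[0,0,0],0],[[0,-1,0],[0,0,0],0]]'
python3 -m jog '[[[-0.5,-1,0],[0,0,0],0],[[-0.5,-1,0],[0,0,0],0],[[-0.5,-1,0],[0,0,0],0],[[0,0,0],[0,0,0],0]]'
python3 - <<'E'
from seg import *
im,d=snap('top','top6')
cv2.imwrite('pics/top6c.png',cv2.resize(im[190:325,180:380,::-1],None,fx=4,fy=4,interpolation=cv2.INTER_CUBIC))
E
python3 go.py .4802 .1744 .06 69
```

```text
t: 37.65
ee_pos: [0.5634, 0.0249, 0.0128]
tcp_rot: [[-0.062, 0.998, 0.001], [0.998, 0.062, 0.0], [-0.0, 0.001, -1.0]]
ft_force: [0.5, -0.2, -1.0]
gripper_width: 0.0091
grip_force: 58.7
t: 38.02
ee_pos: [0.5631, 0.0251, 0.0126]
tcp_rot: [[-0.062, 0.998, 0.001], [0.998, 0.062, 0.0], [0.0, 0.001, -1.0]]
ft_force: [-0.0, -0.1, -0.0]
gripper_width: 0.0256
grip_force: 0.0
t: 38.65
ee_pos: [0.5645, -0.0803, 0.1266]
tcp_rot: [[-0.063, 0.998, 0.005], [0.998, 0.063, -0.0], [-0.001, 0.005, -1.0]]
ft_force: [0.3, 0.1, 0.2]
gripper_width: -0.0001
grip_force: 0.0
t: 39.15
ee_pos: [0.4999, -0.2044, 0.1249]
tcp_rot: [[-0.052, 0.999, -0.0], [0.999, 0.052, -0.003], [-0.003, -0.0, -1.0]]
ft_force: [0.4, 0.9, 1.1]
gripper_width: -0.0006
grip_force: 0.0
units [-0.54  9.39 -1.61] turn 14.35 alt -24.92 tilt [0.01 0.01 0.  ] q7 0.72 t 39.2
```

View pics/top6c.png

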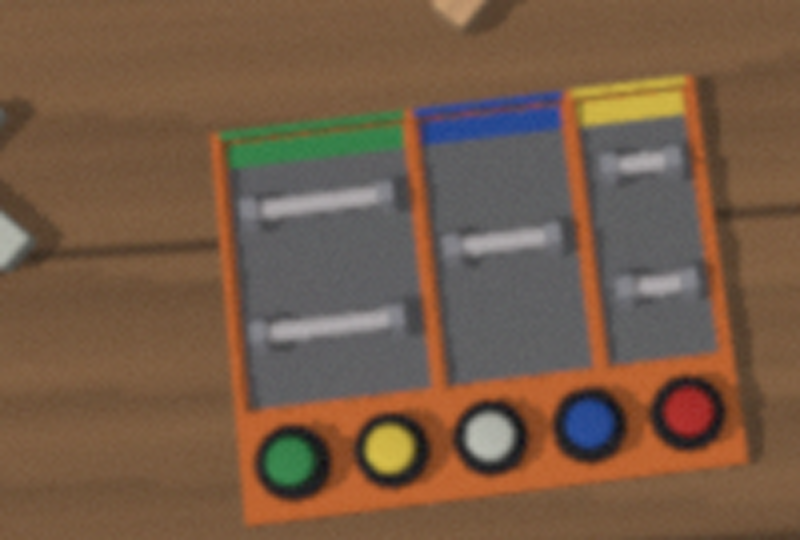

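All five bolts lie flat in their lanes: long at crop (315,203) and (330,325), medium (505,240), short (640,162) and (658,285). Now the yellow key.

```bash
python3 -m jog '[[[-0.054,0.94,0],[0,0,0],0],[[-0.054,0.94,0],[0,0,0],0],[[-0.054,0.94,0],[0,0,0],0],[[-0.054,0.94,0],[0,0,0],0],[[-0.054,0.94,0],[0,0,0],0]]'
python3 -m jog '[[[-0.054,0.94,0],[0,0,0],0],[[-0.054,0.94,0],[0,0,0],0],[[-0.054,0.94,0],[0,0,0],0],[[-0.054,0.94,0],[0,0,0],0],[[-0.054,0.94,0],[0,0,0],0]]'
python3 -m jog '[[[0,0,-0.9],[0,0,0],0],[[0,0,-0.7],[0,0,0],0],[[0,0,0],[0,0,0],0]]'
python3 go.py .4802 .1744 .0285 3.6
```

```text
t: 39.83
ee_pos: [0.4921, -0.0076, 0.1242]
tcp_rot: [[-0.065, 0.998, 0.0], [0.998, 0.065, 0.001], [0.001, 0.0, -1.0]]
ft_force: [-0.0, 0.3, 0.2]
gripper_width: -0.0001
grip_force: 0.0
t: 40.45
ee_pos: [0.4805, 0.1805, 0.1241]
tcp_rot: [[-0.065, 0.998, -0.0], [0.998, 0.065, 0.001], [0.001, -0.0, -1.0]]
ft_force: [0.8, 0.6, 0.6]
gripper_width: 0.0003
grip_force: 0.0
t: 40.83
ee_pos: [0.4785, 0.1783, 0.0581]
tcp_rot: [[-0.064, 0.998, -0.005], [0.998, 0.064, -0.002], [-0.001, -0.005, -1.0]]
ft_force: [-0.2, 0.0, 0.2]
gripper_width: -0.0
grip_force: 0.0
units [ 0.04 -0.1  -0.74] turn -0.02 alt 39.25 tilt [ 0.02 -0.06  0.  ] q7 -0.01 t 40.8
```

```bash
python3 -m jog '[[[0.04,-0.1,-0.4],[0,0,0],0],[[0,0,-0.2],[0,0,0],0],[[0,0,-0.12],[0,0,0],0],[[0,0,-0.06],[0,0,0],0],[[0,0,0],[0,0,0],0]]'
```

```text
t: 41.45
ee_pos: [0.483, 0.1728, 0.0294]
tcp_rot: [[-0.061, 0.998, 0.0], [0.998, 0.061, 0.0], [0.0, 0.0, -1.0]]
ft_force: [-0.3, -1.1, 3.3]
gripper_width: 0.0001
grip_force: 1.9
```

Now a little deeper to the stop, then up; the next key is blue at (0.487,0.0666).

```bash
python3 -m jog '[[[0,0,-0.06],[0,0,0],0],[[0,0,-0.02],[0,0,0],0],[[0,0,0],[0,0,0],0]]'
python3 -m jog '[[[0,0,0.4],[0,0,0],0],[[0,0,0.5],[0,0,0],0],[[0,0,0],[0,0,0],0]]'
python3 go.py .487 .0666 .055 3.6
```

```text
t: 41.82
ee_pos: [0.4832, 0.1728, 0.0287]
tcp_rot: [[-0.061, 0.998, -0.0], [0.998, 0.061, 0.002], [0.002, 0.0, -1.0]]
ft_force: [-6.0, -2.7, 23.7]
gripper_width: -0.0001
grip_force: 11.5
t: 42.2
ee_pos: [0.4841, 0.1738, 0.063]
tcp_rot: [[-0.062, 0.998, 0.004], [0.998, 0.062, 0.002], [0.002, 0.004, -1.0]]
ft_force: [1.2, 0.4, -0.8]
gripper_width: -0.0
grip_force: 0.0
units [ 0.07 -2.68 -0.2 ] turn 0.01 alt -39.26 tilt [-0.02  0.04  0.  ] q7 -0.0 t 42.2
```

```bash
python3 -m jog '[[[0.03,-0.9,0],[0,0,0],0],[[0.03,-0.9,0],[0,0,0],0],[[0.01,-0.88,0],[0,0,0],0],[[0,0,-0.2],[0,0,0],0],[[0,0,0],[0,0,0],0]]'
python3 go.py .487 .0666 .0285 3.6
```

```text
t: 42.82
ee_pos: [0.4843, 0.0667, 0.0524]
tcp_rot: [[-0.062, 0.998, -0.003], [0.998, 0.062, 0.0], [0.0, -0.003, -1.0]]
ft_force: [-1.1, 0.8, 0.4]
gripper_width: -0.0002
grip_force: 0.0
units [ 0.07 -0.   -0.6 ] turn 0.01 alt -39.26 tilt [-0.   -0.03 -0.  ] q7 0.21 t 42.8
```

```bash
python3 -m jog '[[[0.03,0,-0.3],[0,0,0],0],[[0,0,-0.2],[0,0,0],0],[[0,0,-0.1],[0,0,0],0],[[0,0,-0.03],[0,0,0],0],[[0,0,0],[0,0,0],0]]'
python3 -m jog '[[[0,0,-0.05],[0,0,0],0],[[0,0,0],[0,0,0],0]]'
```

```text
t: 43.45
ee_pos: [0.4865, 0.0672, 0.0291]
tcp_rot: [[-0.063, 0.998, -0.001], [0.998, 0.063, 0.002], [0.002, -0.001, -1.0]]
ft_force: [-2.8, 1.8, 7.3]
gripper_width: -0.0002
grip_force: 3.6
t: 43.7
ee_pos: [0.4866, 0.0672, 0.0288]
tcp_rot: [[-0.062, 0.998, -0.001], [0.998, 0.062, 0.004], [0.004, -0.001, -1.0]]
ft_force: [-7.0, 2.3, 21.0]
gripper_width: 0.0001
grip_force: 10.4
```

Blue is fully down. Green is next at (0.4769,0.2283).

```bash
python3 -m jog '[[[0,0,0.4],[0,0,0],0],[[0,0,0.5],[0,0,0],0],[[0,0.3,0],[0,0,0],0],[[-0.06,0.95,0],[0,0,0],0],[[-0.06,0.95,0],[0,0,0],0]]'
python3 -m jog '[[[-0.06,0.95,0],[0,0,0],0],[[-0.02,0.87,0],[0,0,0],0],[[0,0,-0.2],[0,0,0],0],[[0,0,0],[0,0,0],0]]'
python3 go.py .4769 .2283 .0285 3.6
```

```text
t: 44.32
ee_pos: [0.4812, 0.1553, 0.0616]
tcp_rot: [[-0.061, 0.998, -0.001], [0.998, 0.061, -0.0], [-0.0, -0.001, -1.0]]
ft_force: [0.7, 0.2, -0.2]
gripper_width: -0.0002
grip_force: 0.0
t: 44.82
ee_pos: [0.4774, 0.2258, 0.0529]
tcp_rot: [[-0.062, 0.998, -0.003], [0.998, 0.062, -0.002], [-0.002, -0.003, -1.0]]
ft_force: [-0.4, -0.3, 0.4]
gripper_width: 0.0003
grip_force: 0.0
units [-0.01  0.06 -0.61] turn 0.01 alt -39.26 tilt [ 0.03 -0.03  0.  ] q7 -0.09 t 44.8
```

```bash
python3 -m jog '[[[-0.02,0.05,-0.3],[0,0,0],0],[[0,0,-0.2],[0,0,0],0],[[0,0,-0.1],[0,0,0],0],[[0,0,-0.03],[0,0,0],0],[[0,0,0],[0,0,0],0]]'
python3 -m jog '[[[0,0,-0.05],[0,0,0],0],[[0,0,0],[0,0,0],0]]'
```

```text
t: 45.45
ee_pos: [0.4776, 0.2278, 0.0294]
tcp_rot: [[-0.061, 0.998, -0.001], [0.998, 0.061, -0.001], [-0.001, -0.001, -1.0]]
ft_force: [-2.3, -1.1, 3.2]
gripper_width: 0.0002
grip_force: 1.8
t: 45.7
ee_pos: [0.4779, 0.228, 0.029]
tcp_rot: [[-0.061, 0.998, -0.001], [0.998, 0.061, 0.0], [0.0, -0.001, -1.0]]
ft_force: [-4.4, -3.7, 13.6]
gripper_width: 0.0003
grip_force: 7.0
```

Green is fully down at the stop. Last is white at (0.4836,0.1205).

```bash
python3 -m jog '[[[0,0,0.4],[0,0,0],0],[[0,0,0.5],[0,0,0],0],[[0.03,-0.3,0],[0,0,0],0],[[0.06,-0.9,0],[0,0,0],0],[[0.06,-0.9,0],[0,0,0],0]]'
python3 -m jog '[[[0.02,-0.6,0],[0,0,0],0],[[0,0,0],[0,0,0],0],[[0,0,-0.2],[0,0,0],0],[[0,0,0],[0,0,0],0]]'
python3 go.py .4836 .1205 .0285 3.6
```

```text
t: 46.32
ee_pos: [0.4838, 0.1431, 0.0627]
tcp_rot: [[-0.062, 0.998, 0.0], [0.998, 0.062, -0.001], [-0.001, 0.0, -1.0]]
ft_force: [0.3, -0.7, 0.1]
gripper_width: 0.0004
grip_force: 0.0
t: 46.82
ee_pos: [0.4837, 0.1222, 0.0541]
tcp_rot: [[-0.064, 0.998, -0.002], [0.998, 0.064, -0.0], [0.0, -0.002, -1.0]]
ft_force: [0.5, 0.5, 0.4]
gripper_width: -0.0
grip_force: 0.0
units [-0.   -0.04 -0.64] turn -0.02 alt 39.25 tilt [ 0.   -0.03  0.  ] q7 0.1 t 46.8
```

```bash
python3 -m jog '[[[-0.02,-0.04,-0.3],[0,0,0],0],[[0,0,-0.2],[0,0,0],0],[[0,0,-0.12],[0,0,0],0],[[0,0,-0.03],[0,0,0],0],[[0,0,0],[0,0,0],0]]'
python3 -m jog '[[[0,0,-0.05],[0,0,0],0],[[0,0,0],[0,0,0],0]]'
python3 -m jog '[[[0,0,0.4],[0,0,0],0],[[0,0,0.9],[0,0,0],0],[[0,-0.5,0.9],[0,0,0],0],[[0,-1,0.5],[0,0,0],0],[[0,-1,0],[0,0,0],0]]'
python3 -m jog '[[[0,-1,0],[0,0,0],0],[[0,-1,0],[0,0,0],0],[[0,-1,0],[0,0,0],0],[[0,-1,0],[0,0,0],0],[[0,-1,0],[0,0,0],0]]'
python3 -m jog '[[[0,0,0],[0,0,0],0],[[0,0,0],[0,0,0],0]]'
python3 - <<'E'
from h import *
im,d=snap('top','top7')
cv2.imwrite('pics/top7c.png',im[:,:,::-1])
E
```

```text
t: 47.45
ee_pos: [0.4833, 0.1193, 0.0293]
tcp_rot: [[-0.062, 0.998, -0.001], [0.998, 0.062, 0.001], [0.001, -0.001, -1.0]]
ft_force: [-2.5, 0.7, 3.9]
gripper_width: -0.0
grip_force: 1.8
t: 47.7
ee_pos: [0.4836, 0.1193, 0.0289]
tcp_rot: [[-0.062, 0.998, -0.001], [0.998, 0.062, 0.002], [0.002, -0.001, -1.0]]
ft_force: [-6.3, -0.1, 15.4]
gripper_width: 0.0001
grip_force: 7.8
t: 48.32
ee_pos: [0.4863, 0.0176, 0.1377]
tcp_rot: [[-0.062, 0.998, 0.007], [0.998, 0.062, 0.0], [-0.0, 0.007, -1.0]]
ft_force: [0.9, 0.3, 0.4]
gripper_width: 0.0005
grip_force: 0.0
t: 48.95
ee_pos: [0.4842, -0.1829, 0.1357]
tcp_rot: [[-0.061, 0.998, 0.001], [0.998, 0.061, -0.001], [-0.001, 0.001, -1.0]]
ft_force: [0.4, -0.0, -0.3]
gripper_width: 0.0002
grip_force: 0.0
t: 49.2
ee_pos: [0.4841, -0.1807, 0.1353]
tcp_rot: [[-0.061, 0.998, 0.0], [0.998, 0.061, 0.0], [0.0, 0.0, -1.0]]
ft_force: [0.1, -0.5, -0.2]
gripper_width: 0.0003
grip_force: 0.0
```

View pics/top7.png

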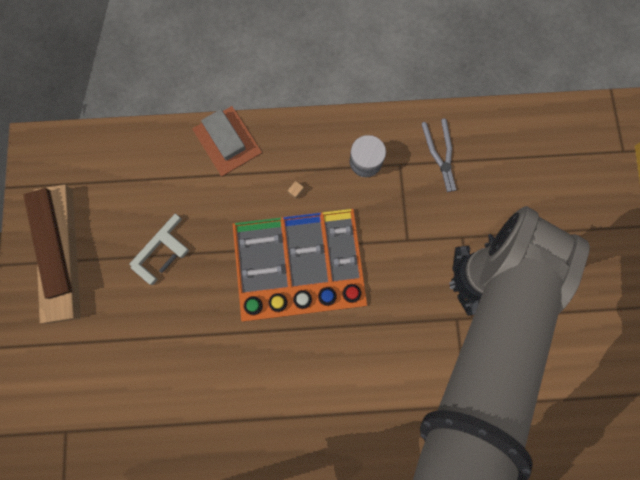

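The final picture shows all five bolts in their lanes (262,240; 263,271; 307,250; 341,230; 345,261), and the tin, block, pliers and clamp where they started. The arm is clear, so I'm handing in.

```bash
python3 -c "from plant import bot; print(bot.finish_job())"
```

```text
the job is handed in; nothing more can be done
None
```

The job is handed in, and no verdict came back: I pressed white to wake the dispenser, laid all five bolts in their lanes, then pressed yellow, blue, green and white fully down in that order, without pressing red or moving the pliers, tin, clamp or block.

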